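Snap the lever-arch file shut and clamp its pages

ROBOT

A 6-joint arm with a two-finger parallel gripper is mounted at the origin on a cart in front of the work surface, level with it; the furniture and walls round the work are solid. World frame = base frame: x ahead of the robot, y to its left, z up, the work surface at z = 0. Lengths are in m, angles in degrees, forces in N, time in s.
With the tool pointing down it reaches from about 0.425 to 0.95 m from the base axis. Payload 3.5 kg.
Tool frame: the origin (TCP) lies at the very end of the fingers, on their centre line; the grasp point (between the pads) lies 19 mm behind it (env.grip_depth is the z of the grasp point in the tool frame, in m); z points along the fingers, y is the line along which they close (so a half turn about z gives the same grasp; the last joint's range is limited). The gripper opens to 85 mm and grips with 20 to 120 N. Pads are 22 mm wide; open, the fingers measure 114 mm over their backs; the gripper's body (76 mm by 85 mm) begins 54 mm behind the grasp point. The pads swing forward as they close: fully open they stand 13 mm farther back than shut.
Start: joints at [58.957, 16.404, 90.338, -0, 73.258, -8.594], TCP at [0.258, 0.624, 0.211] pointing down, gripper open.
Joint ranges: [-158.93, 158.93], [-51.34, 127.21], [12.03, 142.37], [-87.48, 267.48], [13.55, 161.25], [-162.69, 162.69]. Speed limits (degrees/s): [159.86, 159.86, 180, 180, 180, 180].

INTERFACE

Orientations are given as a 3x3 rotation matrix whose columns are the frame's x, y, z axes.
In Python, from workcell import env gives the robot as it stands. The module is installed in compiled form; this text tells all that it offers.
- The arm moves only by the shell command python3 -m jog 'ROWS' [OPENING] [FORCE]. ROWS is JSON, a list of rows, each an object with "travel": the shift along the world's x, y, z in m, a list of three; "spin": the turn about the world's z in rad. A call has 1 to 8 rows; each row is the pose to reach, as a shift and turn from the pose commanded when the call began; what a row does not reach only later rows make up. A row lasts 1/12 s, in which the tool goes at most 41.7 mm and 7.16 degrees, less where a joint would pass 70% of its speed; a pose out of reach is approached as far as the arm can. A call with a gripper value outside its range is refused whole. OPENING is the finger opening in m, from 0 to 0.0854, set as the call begins (- or left out, the last holds). The fingers move at their own pace and stop on an object; FORCE is the grip in N (left out, the last holds). Time passes only in rows, so rows that repeat a pose let the fingers close. It gives the time, the measured TCP pose, the force, the opening and the grip force at its end, in the units of the state.
- env.get_state(): the state, without advancing time (a new reading comes with each control period).
- env.read_camera(name): name is "side" or "top" or "wrist"; returns the picture (400x640x3 uint8, red, green, blue); there is no depth.
- env.camera_params(name): a dict with "K" (3x3 intrinsics, pixels), "rvec" (rotation vector, rad) and "tvec" (3), from world to camera coordinates, as OpenCV has them; the wrist camera has in their place "mount" (4x4, takes a point from camera to tool coordinates, whose origin is the TCP and whose axes are the flange's). Camera axes: x right, y down, z forward; pixel columns grow to the right and rows downward; lengths in m; the calibration is good to about 2 mm. A picture is of the moment at which its call begins: read the wrist's pose just before it. camera_params takes no time and is no camera call.
- env.finish_job(): hands the job in; it is judged then, once.
The state is a dict: "clock": time; "qpos": joint angles; "joint_vel": joint speeds; "joint_torque": joint torques, N m; "ee_pos": TCP position; "eef_rot": TCP orientation; "wrist_force": force on the tool from outside, world axes, zero at the start; "wrist_torque": the same for the moment, N m; "grip_width": finger opening in m; "finger_force": force on a finger pad.
Only numpy, scipy, OpenCV 4.12 (cv2) and the standard library are available. Lean on these libraries where they do the work, as an engineer would, in place of code of your own. Each camera call takes 0.05 s, during which the arm holds its last target. There are 200 camera calls.

TASK

New pages have just been put into the open lever-arch file. Push its raised lever down past the centre until it snaps flat and the two ring arches close, and press the black clamp bar down the posts until it lies on the pages. Do it all with the fingertips: pick nothing up, leave the file flat where it lies and do not disturb the things on and around it.

Things in the scene. Friction and masses are not known exactly. Their poses are not given: they have to be found in the camera images.
- lever_file: blue A5 lever-arch file, open and flat, loose on the worktop, 1.1 kg. 218 mm along its x (the spine) by 474 mm along y, boards 4.5 mm. Origin: underside, middle of the 50 mm spine; z up. Empty front cover on the +y side; on the -y side the back cover with the steel mechanism (y -28 to -102 mm) and a stack of white pages (y -81 to -229 mm, top at z = 25.5 mm)
- lever_pivot (a point): pivot of the lever, 15.5 mm above the worktop, at x = -45, y = -37 mm in the file's frame; axes as the file's. The lever turns about the y axis through it; its free end swings toward +x and down as it closes
- ring_lever (a joint): the steel lever: 0 = raised at 65 degrees above the file's +x direction (rings open, as it starts), 1.13 rad = flat (rings closed). A spring resists with about 0.4 N m at the start (4 N at the pad), falling to nothing at the centre, 0.68 rad; past it the spring drives the lever on to 1.13. Let go before the centre it springs back. The arches are linked to it and close with it
- lever_pad (a point): centre of the upper face of the black thumb pad at the lever's free end (pad 28 x 17 mm, 100 mm from the pivot). x points along the lever away from the pivot, z out of the upper face (up, and back over the pivot), the face to push. About 107 mm above the worktop when the lever is up, 18 mm when flat
- arches_shaft (a point): middle of the shaft, along the file's x, on which the two steel wire arches turn (9.5 mm above the worktop, 24 mm to the -y side of the lever). The arches stand at x = -40 and +40 mm of it, 4.5 mm thick. Closed, they span 32 mm toward -y to the posts, tops 69 mm above the worktop; open, they lean back 0.5 rad toward +y, above the lever's line
- clamp_bar (a joint): the black plastic bar that slides down the two posts onto the pages: 0 = highest, 0.018 m = lying on the pages. Starts at 0 to 0.006; friction of about 2 N keeps it where it is left
- clamp_bar_top (a point): centre of the top of the clamp bar, half-way between the posts: the place to press. Bar 104 mm long along the file's x, 14 mm wide (18 mm at the middle), 6 mm thick; this point lies 49.5 mm above the worktop at joint value 0 and 31.5 mm when down. The posts (tips 53.5 mm high) and closed arches stand 40 mm to either side along x
- clip_tin: round tin with green lid, 66 x 66 x 30 mm, loose on the open front cover; origin at its underside. Leave alone
- eraser: blue and white eraser, 34 x 46 x 12 mm, loose on the open front cover; origin at its underside. Leave alone
- hole_punch: grey and black hole punch, 110 x 112 x 69 mm, loose on the worktop left of the file; origin at its underside. Leave alone

How it is judged:
By the outcome, as a careful person would: the job done as asked, in the order asked, and still so for the second after the job is handed in, with the robot touching nothing.
It also fails if it takes over 40 s, if anything falls off the work surface, if the arm or the gripper's body presses on something with over 40 N, if the wrist force passes 120 N, or if a joint passes its speed limit or range.

## Working session

There is one attempt and no reset: what is moved stays moved. The work goes in short steps, Python scripts to look and compute and a shell command to move; the robot and the scene stay as the last step left them, time stands still between calls to the robot, and variables do not carry over. Pictures are saved under pics/ and viewed, at most 10 in all, crops included, and the job is handed in when it is done.

```bash
mkdir -p pics; cat > h.py <<'E'
import numpy as np, cv2
from workcell import env
def cam(n):
    p=env.camera_params(n); K=np.array(p["K"],float)
    if "rvec" in p:
        R=cv2.Rodrigues(np.array(p["rvec"],float))[0]; t=np.array(p["tvec"],float).ravel()
    else:
        s=env.get_state(); M=np.array(p["mount"]); T=np.eye(4); T[:3,:3]=s["eef_rot"]; T[:3,3]=s["ee_pos"]
        W=np.linalg.inv(T@M); R=W[:3,:3]; t=W[:3,3]
    return K,R,t
def ray(c,u,v):
    K,R,t=c; d=R.T@np.linalg.inv(K)@[u,v,1]; return -R.T@t,d
def onz(c,u,v,z):
    o,d=ray(c,u,v); return o+d*(z-o[2])/d[2]
def proj(c,P):
    K,R,t=c; p=K@(R@np.array(P,float)+t); return p[:2]/p[2]
def tri(c1,a,c2,b):
    o1,d1=ray(c1,*a);o2,d2=ray(c2,*b); s=np.linalg.lstsq(np.c_[d1,-d2],o2-o1,rcond=None)[0]
    return o1+d1*s[0],o2+d2*s[1]
E
python3 - <<'E'
from h import *
a=env.read_camera("top");b=env.read_camera("side")
for n,i in(("top0",a),("side0",b)): cv2.imwrite(f"pics/{n}.png",i[:,:,::-1])
for n in("top","side"):
    c=cam(n);print(n,-c[1].T@c[2],c[0][0,0])
print(env.get_state()["eef_rot"])
E
```

```text
top [0.33727253 0.20746704 1.06082293] 396.15711096113307
side [ 0.52695582 -0.50185045  0.74069461] 482.9673146790024
[[-9.24235651e-01  3.81821050e-01 -1.07073920e-03]
 [ 3.81822450e-01  9.24233816e-01 -1.86276110e-03]
 [ 2.78371980e-04 -2.13046248e-03 -9.99997692e-01]]
```

View pics/top0.png

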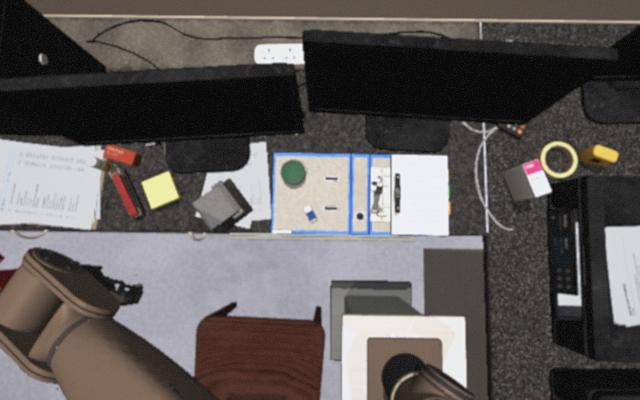

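View pics/side0.png

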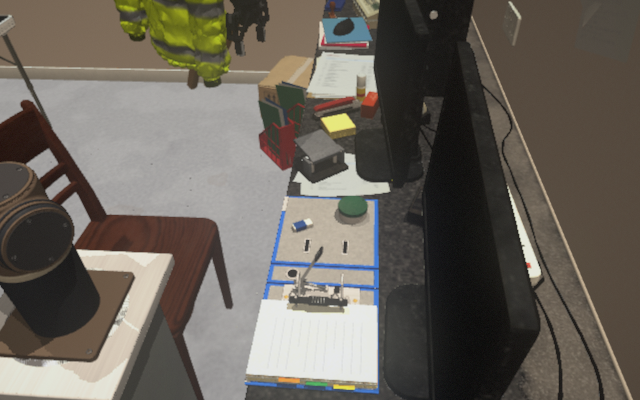

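Top: the file lies with its +x away from the robot (image up) and its +y to the left, outline roughly (272–449, 153–234). Side: the lever stands up near (318, 255), clamp bar near (320, 298). I'll crop both closer.

```bash
python3 - <<'E'
from h import *
a=cv2.imread("pics/top0.png")[140:245,262:462];b=cv2.imread("pics/side0.png")[185:325,235:395]
a=cv2.resize(a,None,fx=4,fy=4,interpolation=3);b=cv2.resize(b,None,fx=4,fy=4,interpolation=3)
cv2.imwrite("pics/top1.png",a);cv2.imwrite("pics/side1.png",b)
c=cam("top")
im=cv2.cvtColor(cv2.imread("pics/top0.png"),cv2.COLOR_BGR2HSV)
m=cv2.inRange(im,(100,120,100),(125,255,255)); m[:140]=0;m[245:]=0;m[:,:262]=0;m[:,462:]=0
pts=cv2.findNonZero(m).reshape(-1,2)
W=np.array([onz(c,u,v,0.004)[:2] for u,v in pts],np.float32)
r=cv2.minAreaRect(W);print(r,cv2.boxPoints(r))
for p in((272,153),(272,234),(449,155),(449,235),(352,155),(352,234),(369,155),(369,234)):print(p,onz(c,*p,0.0045).round(4))
E
```

```text
((0.4714388847351074, 0.19225791096687317), (0.31872203946113586, 0.21995508670806885), 89.59122467041016) [[0.36032718 0.03368556]
 [0.58027667 0.03211632]
 [0.5825506  0.35083026]
 [0.3626011  0.3523995 ]]
(272, 153) [0.5775 0.353  0.0045]
(272, 234) [0.3582 0.347  0.0045]
(449, 155) [ 0.5777 -0.1279  0.0045]
(449, 235) [ 0.3614 -0.1227  0.0045]
(352, 155) [0.5746 0.1354 0.0045]
(352, 234) [0.3608 0.1345 0.0045]
(369, 155) [0.5751 0.0893 0.0045]
(369, 234) [0.3614 0.0894 0.0045]
```

View pics/top1.png

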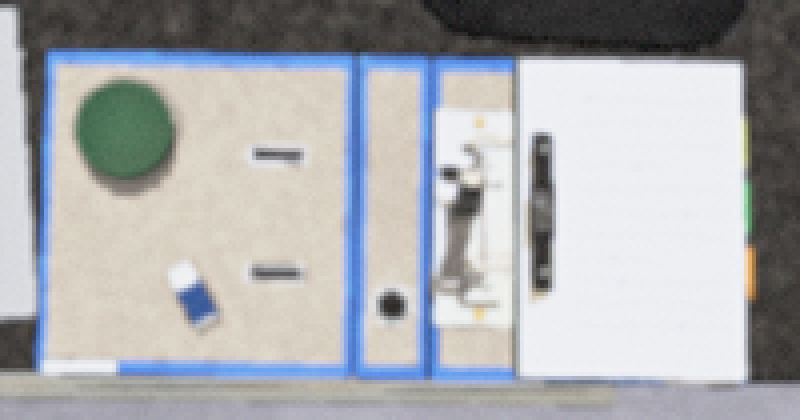

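View pics/side1.png

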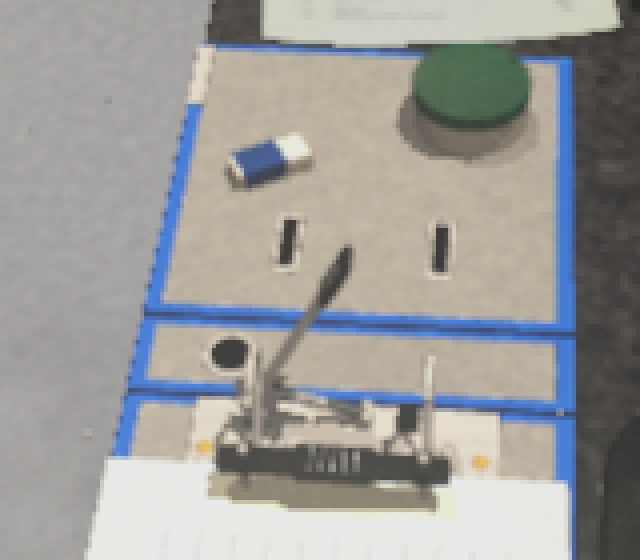

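Crops: in top1 the bar runs (542,133)–(541,292), with the dark pad around (462,190). In side1 the raised pad is around (337,275) and the bar's ends are at (217,458) and (448,470). Next I'll check these against the file's frame.

```bash
python3 - <<'E'
from h import *
t=cam("top");s=cam("side")
T=lambda u,v:(262+u/4,140+v/4); S=lambda u,v:(235+u/4,185+v/4)
print("bar", [tri(t,T(*a),s,S(*b)) for a,b in(((542,135),(448,462)),((541,290),(218,450)),((542,212),(333,457)))])
for z in(.0495,.0435):print(onz(t,*T(542,135),z),onz(t,*T(541,290),z))
print("pad",tri(t,T(460,190),s,S(337,275)))
O=np.array([.469,.1125,0])
def d(p):P=O+np.array(p)/1e3;u=proj(t,P);v=proj(s,P);print(p,((u-[262,140])*4).round(),((v-[235,185])*4).round())
for p in((-45,-37,15.5),(-3,-37,107),(-9,-37,93),(3,-37,119),(0,-93,46),(0,0,4.5)):d(p)
print(env.get_state()["ee_pos"])
E
```

```text
bar [(array([0.51623265, 0.0208806 , 0.0507736 ]), array([0.51789951, 0.02121695, 0.0510068 ])), (array([0.41597914, 0.02225754, 0.04987286]), array([0.41600837, 0.02226494, 0.04987378])), (array([0.46620636, 0.0211988 , 0.05005005]), array([0.46721816, 0.02142872, 0.05013675]))]
[0.51645831 0.02064533 0.0495    ] [0.41600817 0.02218923 0.0495    ]
[0.51752139 0.01953695 0.0435    ] [0.41647529 0.02109001 0.0435    ]
pad (array([0.47202447, 0.08115126, 0.1054426 ]), array([0.46543482, 0.07965408, 0.10471111]))
(-45, -37, 15.5) [451. 281.] [254. 405.]
(-3, -37, 107) [470. 200.] [337. 278.]
(-9, -37, 93) [467. 212.] [325. 299.]
(3, -37, 119) [472. 187.] [350. 260.]
(0, -93, 46) [543. 209.] [337. 467.]
(0, 0, 4.5) [393. 215.] [354. 365.]
[0.25740613 0.62329729 0.20934736]
```

```bash
python3 -m jog '[{"travel":[0.012,-0.034,0],"spin":0.05},{"travel":[0.024,-0.068,0],"spin":0.1},{"travel":[0.036,-0.102,0],"spin":0.15},{"travel":[0.048,-0.136,0],"spin":0.2},{"travel":[0.06,-0.17,0],"spin":0.25},{"travel":[0.072,-0.204,0],"spin":0.3},{"travel":[0.084,-0.238,0],"spin":0.35},{"travel":[0.096,-0.272,0],"spin":0.391}]' 0 20
```

```text
clock: 0.77
ee_pos: [0.3536, 0.35, 0.2101]
eef_rot: [[-1.0, -0.002, -0.001], [-0.002, 1.0, -0.0], [0.001, -0.0, -1.0]]
wrist_force: [0.5, -0.1, 0.5]
grip_width: -0.0004
finger_force: 0.0
```

```bash
python3 -m jog '[{"travel":[0.012,-0.034,0],"spin":0},{"travel":[0.024,-0.068,0],"spin":0},{"travel":[0.036,-0.102,0],"spin":0},{"travel":[0.048,-0.136,0],"spin":0},{"travel":[0.06,-0.17,0],"spin":0},{"travel":[0.071,-0.204,0],"spin":0},{"travel":[0.081,-0.238,0],"spin":0},{"travel":[0.086,-0.272,-0.01],"spin":0}]'; python3 - <<'E'
from h import *
w=cam("wrist")
i=env.read_camera("wrist");s=env.read_camera("side")[185:325,235:395]
s=cv2.resize(s,(457,400),interpolation=cv2.INTER_CUBIC)
cv2.imwrite("pics/w1.png",cv2.resize(np.hstack([i,s]),(800,292),interpolation=cv2.INTER_AREA)[:,:,::-1])
cv2.imwrite("pics/w1f.png",i[:,:,::-1])
np.savez("w1.npz",R=w[1],t=w[2])
for p in((.422,.0755,.0155),(.466,.0755,.107),(.4665,.021,.0495)):print(p,proj(w,p).round())
print(env.get_state()["eef_rot"].round(2))
E
```

```text
clock: 1.43
ee_pos: [0.4414, 0.078, 0.2024]
eef_rot: [[-1.0, 0.001, 0.004], [0.001, 1.0, -0.0], [-0.004, -0.0, -1.0]]
wrist_force: [0.5, -0.7, 0.4]
grip_width: -0.0
finger_force: 0.0
(0.422, 0.0755, 0.0155) [316. 154.]
(0.466, 0.0755, 0.107) [316. 221.]
(0.4665, 0.021, 0.0495) [264. 202.]
[[-1.    0.01 -0.  ]
 [ 0.01  1.   -0.  ]
 [ 0.   -0.   -1.  ]]
```

View pics/w1.png

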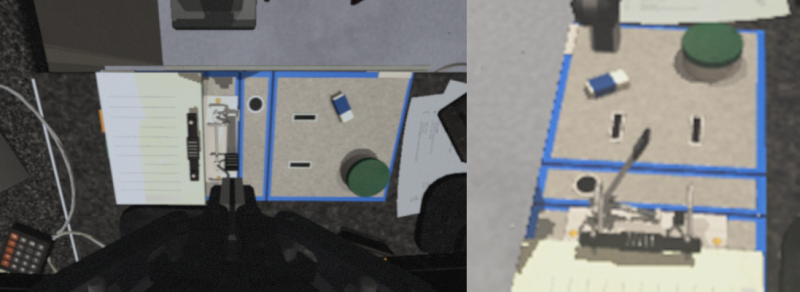

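The close view agrees: the pad is at (317,223) against a predicted (316,221), and the bar at (265,200) against (264,202). Now I'll go down behind the pad.

```bash
python3 -m jog '[{"travel":[-0.001,-0.003,-0.03],"spin":0},{"travel":[-0.002,-0.003,-0.06],"spin":0},{"travel":[-0.002,-0.003,-0.088],"spin":0},{"travel":[-0.002,-0.003,-0.107],"spin":0},{"travel":[-0.002,-0.003,-0.107],"spin":0}]'
```

```text
clock: 1.95
ee_pos: [0.4334, 0.0776, 0.0888]
eef_rot: [[-1.0, 0.0, -0.01], [0.0, 1.0, 0.001], [0.01, 0.001, -1.0]]
wrist_force: [-0.2, -0.2, -0.0]
grip_width: 0.0
finger_force: 0.0
```

```bash
python3 -m jog '[{"travel":[0.002,0,0.012],"spin":0},{"travel":[0.010,0,0.012],"spin":0},{"travel":[0.016,0,0.011],"spin":0},{"travel":[0.022,0,0.007],"spin":0},{"travel":[0.0285,0,0.001],"spin":0},{"travel":[0.034,0,-0.006],"spin":0},{"travel":[0.039,0,-0.013],"spin":0},{"travel":[0.042,0,-0.020],"spin":0}]'
```

```text
clock: 2.62
ee_pos: [0.492, 0.0767, 0.0809]
eef_rot: [[-1.0, 0.002, 0.028], [0.002, 1.0, 0.0], [-0.028, 0.0, -1.0]]
wrist_force: [8.9, 1.7, 15.4]
grip_width: 0.0002
finger_force: 7.2
```

```bash
python3 - <<'E'
from h import *
i=env.read_camera("wrist")[60:360,180:480];s=env.read_camera("side")[165:325,235:395]
i=cv2.resize(i,(400,400));s=cv2.resize(s,(400,400),interpolation=cv2.INTER_CUBIC)
cv2.imwrite("pics/w2.png",np.hstack([i,s])[:,:,::-1])
s=env.get_state();print(s["ee_pos"],s["wrist_force"],s["wrist_torque"])
E
```

```text
[0.48908386 0.07646715 0.07905885] [-0.78923622  0.63979401  3.5471842 ] [-0.01733095  0.12875285 -0.01361422]
```

View pics/w2.png

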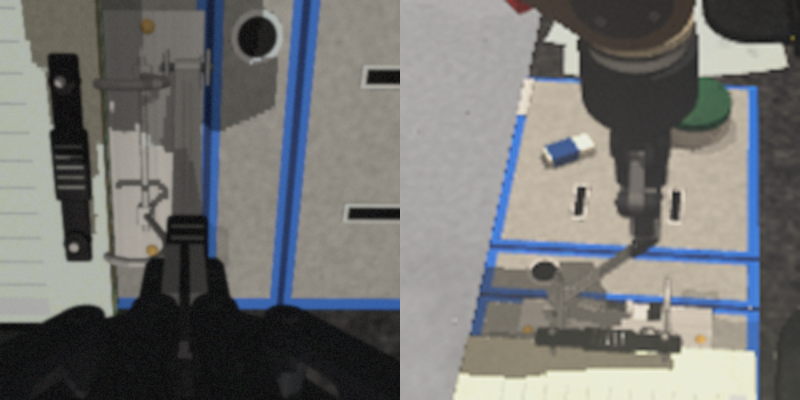

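The lever follows, at about 39° with the pad under the fingertip; side view shows the pad near (655,238). Now I'll press on down past centre, staying short of the far arch.

```bash
python3 -m jog '[{"travel":[-0.001,0,-0.006],"spin":0},{"travel":[-0.002,0,-0.012],"spin":0},{"travel":[-0.003,0,-0.018],"spin":0},{"travel":[-0.004,0,-0.024],"spin":0},{"travel":[-0.005,0,-0.030],"spin":0},{"travel":[-0.005,0,-0.036],"spin":0},{"travel":[-0.005,0,-0.036],"spin":0}]'
```

```text
clock: 3.3
ee_pos: [0.473, 0.0769, 0.0356]
eef_rot: [[-1.0, 0.001, -0.004], [0.001, 1.0, 0.0], [0.004, 0.0, -1.0]]
wrist_force: [-1.2, 0.0, 0.2]
grip_width: 0.0
finger_force: 0.4
```

```bash
python3 -m jog '[{"travel":[0,0,0.02],"spin":0},{"travel":[0,0,0.05],"spin":0},{"travel":[0,0,0.08],"spin":0},{"travel":[-0.002,-0.01,0.1],"spin":0},{"travel":[-0.006,-0.03,0.1],"spin":0},{"travel":[-0.009,-0.05,0.1],"spin":0},{"travel":[-0.009,-0.056,0.1],"spin":0},{"travel":[-0.009,-0.056,0.1],"spin":0}]'; python3 - <<'E'
from h import *
w=cam("wrist")
i=env.read_camera("wrist")[60:360,180:480];s=env.read_camera("side")[165:325,235:395]
i=cv2.resize(i,(400,400));s=cv2.resize(s,(400,400),interpolation=cv2.INTER_CUBIC)
cv2.imwrite("pics/w3.png",np.hstack([i,s])[:,:,::-1])
for p in((.422,.0755,.0155),(.4665,.021,.0495),(.5165,.021,.0495),(.4165,.021,.0495)):print(p,((proj(w,p)-[180,60])*4/3).round())
E
```

```text
clock: 3.97
ee_pos: [0.4653, 0.02, 0.1371]
eef_rot: [[-1.0, 0.003, -0.001], [0.003, 1.0, 0.0], [0.001, 0.0, -1.0]]
wrist_force: [0.7, 1.0, -0.6]
grip_width: 0.0001
finger_force: 0.0
(0.422, 0.0755, 0.0155) [267. 106.]
(0.4665, 0.021, 0.0495) [186. 184.]
(0.5165, 0.021, 0.0495) [186. 257.]
(0.4165, 0.021, 0.0495) [186. 102.]
```

View pics/w3.png

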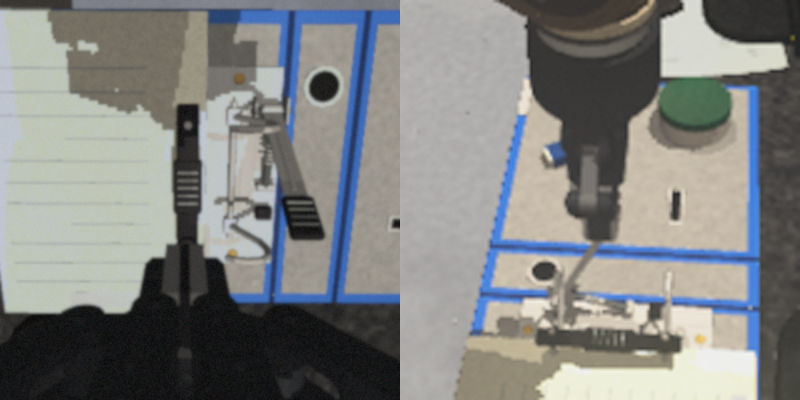

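The wrist view shows the pad at (303,217) and the lever looks raised. I'll work out its actual angle from this picture.

```bash
python3 - <<'E'
from h import *
w=cam("wrist");s=cam("side")
for a in(65,50,39,26,15,0.3):
    r=np.deg2rad(a);P=[.422+.1*np.cos(r),.0755,.0155+.1*np.sin(r)]
    print(a,np.round(P,3),((proj(w,P)-[180,60])*4/3).round(),((proj(s,P)-[235,165])*2.5+[400,0]).round())
E
```

```text
65 [0.464 0.076 0.106] [295. 211.] [608. 225.]
50 [0.486 0.076 0.092] [286. 241.] [640. 239.]
39 [0.5   0.076 0.078] [279. 253.] [658. 253.]
26 [0.512 0.076 0.059] [271. 257.] [675. 271.]
15 [0.519 0.076 0.041] [265. 254.] [684. 287.]
0.3 [0.522 0.076 0.016] [258. 243.] [687. 309.]
```

It's fully up again: at the low point it was only just at dead centre, because the arm sits lower than the pad face. I'll repeat the push farther out along the lever and deeper, with y at 0.080.

```bash
python3 -m jog '[{"travel":[-0.016,0.02,0],"spin":0},{"travel":[-0.026,0.04,0],"spin":0},{"travel":[-0.028,0.059,0],"spin":0},{"travel":[-0.028,0.059,-0.012],"spin":0},{"travel":[-0.026,0.059,-0.030],"spin":0},{"travel":[-0.026,0.059,-0.030],"spin":0}]'; python3 -m jog '[{"travel":[0.008,0,-0.001],"spin":0},{"travel":[0.015,0,-0.003],"spin":0},{"travel":[0.021,0,-0.007],"spin":0},{"travel":[0.027,0,-0.012],"spin":0},{"travel":[0.033,0,-0.018],"spin":0},{"travel":[0.038,0,-0.025],"spin":0},{"travel":[0.041,0,-0.032],"spin":0},{"travel":[0.043,0,-0.039],"spin":0}]';python3 -m jog '[{"travel":[0.001,0,-0.007],"spin":0},{"travel":[0.002,0,-0.014],"spin":0},{"travel":[0.002,0,-0.021],"spin":0},{"travel":[0.002,0,-0.028],"spin":0},{"travel":[0.002,0,-0.034],"spin":0},{"travel":[0.001,0,-0.040],"spin":0},{"travel":[0.001,0,-0.040],"spin":0}]'
```

```text
clock: 4.57
ee_pos: [0.4371, 0.0812, 0.1043]
eef_rot: [[-1.0, -0.001, -0.007], [-0.001, 1.0, 0.001], [0.007, 0.001, -1.0]]
wrist_force: [-1.0, 0.1, -0.0]
grip_width: -0.0
finger_force: 0.0
clock: 5.23
ee_pos: [0.4956, 0.0793, 0.0767]
eef_rot: [[-1.0, 0.002, 0.029], [0.002, 1.0, -0.0], [-0.029, -0.0, -1.0]]
wrist_force: [8.4, -0.1, 13.4]
grip_width: -0.0001
finger_force: 5.7
clock: 5.82
ee_pos: [0.4814, 0.0799, 0.0262]
eef_rot: [[-1.0, 0.001, -0.005], [0.001, 1.0, 0.0], [0.005, 0.0, -1.0]]
wrist_force: [0.5, -0.9, -0.4]
grip_width: -0.0002
finger_force: 0.0
```

```bash
python3 -m jog '[{"travel":[0,0,0.02],"spin":0},{"travel":[0,0,0.05],"spin":0},{"travel":[0,0,0.085],"spin":0},{"travel":[-0.006,-0.015,0.105],"spin":0},{"travel":[-0.012,-0.035,0.105],"spin":0},{"travel":[-0.0175,-0.052,0.105],"spin":0},{"travel":[-0.0175,-0.059,0.105],"spin":0},{"travel":[-0.0175,-0.059,0.105],"spin":0}]'; python3 - <<'E'
from h import *
i=env.read_camera("wrist")[60:360,180:480];s=env.read_camera("side")[165:325,235:395]
i=cv2.resize(i,(400,400));s=cv2.resize(s,(400,400),interpolation=cv2.INTER_CUBIC)
cv2.imwrite("pics/w4.png",np.hstack([i,s])[:,:,::-1])
E
```

```text
clock: 6.48
ee_pos: [0.4659, 0.0199, 0.1334]
eef_rot: [[-1.0, 0.003, -0.0], [0.003, 1.0, 0.0], [0.0, 0.0, -1.0]]
wrist_force: [-0.3, -0.4, -0.0]
grip_width: -0.0001
finger_force: 0.0
```

View pics/w4.png

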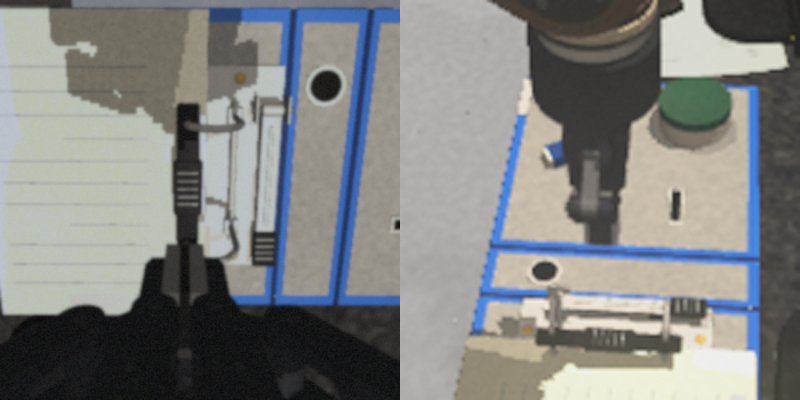

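The lever is now flat (pad at (263,250)), both arches reach the posts, and the file hasn't moved. Next I'll press the bar down.

```bash
python3 -m jog '[{"travel":[0,0,-0.03],"spin":0},{"travel":[0,0,-0.055],"spin":0},{"travel":[0,0,-0.07],"spin":0},{"travel":[0,0,-0.08],"spin":0},{"travel":[0,0,-0.087],"spin":0},{"travel":[0,0,-0.094],"spin":0},{"travel":[0,0,-0.100],"spin":0},{"travel":[0,0,-0.100],"spin":0}]';python3 -m jog '[{"travel":[0,0,-0.002],"spin":0},{"travel":[0,0,-0.004],"spin":0},{"travel":[0,0,-0.005],"spin":0},{"travel":[0,0,-0.005],"spin":0}]'
```

```text
clock: 7.25
ee_pos: [0.4659, 0.021, 0.0329]
eef_rot: [[-1.0, 0.001, -0.001], [0.001, 1.0, 0.0], [0.001, 0.0, -1.0]]
wrist_force: [-0.4, -0.1, -0.1]
grip_width: -0.0001
finger_force: 0.0
clock: 7.58
ee_pos: [0.4664, 0.0208, 0.0288]
eef_rot: [[-1.0, 0.001, 0.0], [0.001, 1.0, -0.0], [-0.0, -0.0, -1.0]]
wrist_force: [-0.4, 0.4, 0.9]
grip_width: 0.0
finger_force: 0.0
```

```bash
for k in 1 2; do python3 -m jog '[{"travel":[0,0,-0.001],"spin":0},{"travel":[0,0,-0.002],"spin":0},{"travel":[0,0,-0.002],"spin":0},{"travel":[0,0,-0.002],"spin":0}]' | egrep 'ee_pos|wrist_f|clock'; done
```

```text
clock: 7.92
ee_pos: [0.4665, 0.0208, 0.0268]
wrist_force: [1.4, 0.2, -0.2]
clock: 8.25
ee_pos: [0.4665, 0.0208, 0.0247]
wrist_force: [0.4, -0.1, 1.2]
```

```bash
python3 - <<'E'
from h import *
i=env.read_camera("wrist")[60:360,180:480];s=env.read_camera("side")[225:325,265:365]
i=cv2.resize(i,(400,400));s=cv2.resize(s,(400,400),interpolation=cv2.INTER_CUBIC)
cv2.imwrite("pics/w5.png",np.hstack([i,s])[:,:,::-1])
print(env.get_state()["wrist_force"])
c=cam("side")
for z in(.0495,.0315):print(z,[((proj(c,(x,.0205,z))-[265,225])*4+[400,0]).round() for x in(.4145,.4665,.5185)])
E
```

```text
[ 2.00013088 -0.04663663  1.16340539]
0.0495 [array([494., 294.]), array([611., 300.]), array([729., 306.])]
0.0315 [array([497., 318.]), array([612., 324.]), array([729., 330.])]
```

View pics/w5.png

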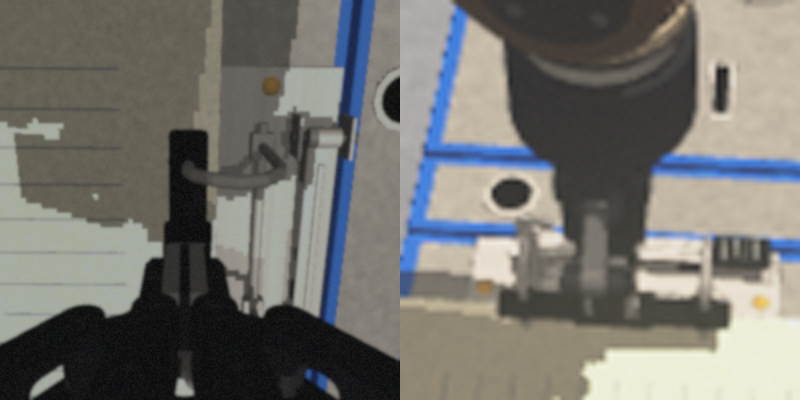

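```bash
python3 - <<'E'
from h import *
w=cam("wrist");c=cam("side");e=env.get_state()["ee_pos"]
f=lambda p:((proj(w,p)-[180,60])*4/3).round()
g=lambda p:((proj(c,p)-[265,225])*4+[400,0]).round()
print("tcp",e,f(e),g(e))
for z in(.0495,.045,.0315):
  print(z,[(f((x,y,z)),g((x,y,z)),g((x,y,z-.006))) for x,y in((.4145,.0205),(.4145,.0135),(.4145,.0275),(.5185,.0135))])
for y in(.01,.03):print("fingertip corner",f((.4555,y,e[2])))
E
```

```text
tcp [0.46642026 0.02080461 0.02468419] [185. 239.] [612. 333.]
0.0495 [(array([185., 125.]), array([494., 294.]), array([495., 302.])), (array([164., 125.]), array([492., 306.]), array([493., 315.])), (array([206., 125.]), array([496., 281.]), array([497., 289.])), (array([168., 383.]), array([729., 319.]), array([728., 327.]))]
0.045 [(array([185., 123.]), array([495., 300.]), array([496., 308.])), (array([164., 123.]), array([493., 313.]), array([494., 321.])), (array([205., 123.]), array([497., 287.]), array([498., 295.])), (array([168., 375.]), array([728., 325.]), array([728., 333.]))]
0.0315 [(array([185., 118.]), array([497., 318.]), array([498., 327.])), (array([166., 118.]), array([495., 331.]), array([496., 339.])), (array([203., 118.]), array([499., 306.]), array([500., 314.])), (array([169., 353.]), array([728., 343.]), array([728., 352.]))]
fingertip corner [159. 215.]
fingertip corner [207. 215.]
```

The side view puts the bar at about z = 0.046, so it's barely lowered, though the fingertips cover it. I'll track the bar's lower edge in the side image while pressing further, watching the force.

```bash
cat > bar.py <<'E'
from h import *
i=env.read_camera("side");g=cv2.cvtColor(i,cv2.COLOR_RGB2GRAY)
for u in(294,297,337,340):print(u,g[292:314,u])
print(env.get_state()["wrist_force"].round(1),env.get_state()["ee_pos"].round(4))
E
python3 bar.py; python3 -m jog '[{"travel":[0,0,-0.001],"spin":0},{"travel":[0,0,-0.002],"spin":0},{"travel":[0,0,-0.003],"spin":0},{"travel":[0,0,-0.004],"spin":0},{"travel":[0,0,-0.004],"spin":0}]'; python3 bar.py
```

```text
294 [118 126 130 127 117  99  82  73  66  65  65  67  94 126 134 139 138 136
 135 137 138 136]
297 [102 105 107 113  98  73  71  69  64  66  67  66  84 107 122 133 139 139
 139 138 137 138]
337 [ 82 150 211 225 227 225 205 132  71  70  70  71  72  74  93 126 139 140
 140 138 195 234]
340 [142 154 172 172 162 150 137 125 110 101  88  74  73  72  74  94 115 120
 132 139 197 235]
[ 1.  -0.3  0.1] [0.4664 0.0208 0.0247]
clock: 8.82
ee_pos: [0.4662, 0.0208, 0.0204]
eef_rot: [[-1.0, 0.001, 0.0], [0.001, 1.0, 0.0], [-0.0, 0.0, -1.0]]
wrist_force: [0.7, -0.4, 0.4]
grip_width: 0.0
finger_force: 0.6
294 [118 126 160 170 128 130 105  77  75  68  66  66  67  83 118 138 137 136
 137 137 137 137]
297 [103 105 108 113 113 112  94  74  78  70  66  65  66  75 105 133 138 138
 139 138 137 138]
337 [ 79 149 211 225 227 218 183 147 116  77  68  69  71  72  74  78 111 140
 141 139 194 234]
340 [141 154 171 172 162 148 137 132 120 105 104  95  82  74  73  72  83 111
 132 140 197 235]
[ 0.5 -0.1  0.5] [0.4661 0.0209 0.0204]
```

The bar follows the fingers, so I'll continue until the force rises.

```bash
for k in 1 2 3; do python3 -m jog '[{"travel":[0,0,-0.001],"spin":0},{"travel":[0,0,-0.002],"spin":0},{"travel":[0,0,-0.003],"spin":0},{"travel":[0,0,-0.003],"spin":0}]' | egrep 'ee_pos|wrist_f|clock'; done; python3 bar.py
```

```text
clock: 9.2
ee_pos: [0.466, 0.0209, 0.0173]
wrist_force: [-0.1, -0.3, 1.0]
clock: 9.53
ee_pos: [0.466, 0.0209, 0.0143]
wrist_force: [0.0, 0.1, -0.2]
clock: 9.87
ee_pos: [0.466, 0.0209, 0.0113]
wrist_force: [-0.5, 0.3, -0.1]
294 [131 171 195 170 129 130 121 125 133 124  78  70  68  67  67  67  77 110
 137 137 139 138]
297 [103 105 107 112 115 121 126 117  99  89  92  89  76  67  67  68  69 106
 138 138 138 138]
337 [ 81 149 211 225 223 210 182 149 124 109 146 189 165  74  73  72  73  76
  78 181 235 234]
340 [142 155 171 172 162 149 137 133 131 120 110 106 105 104  96  83  77  73
  74 133 212 235]
[-0.2 -0.1  0.5] [0.466  0.0209 0.0113]
```

```bash
for k in 1 2; do python3 -m jog '[{"travel":[0,0,-0.001],"spin":0},{"travel":[0,0,-0.0015],"spin":0},{"travel":[0,0,-0.0015],"spin":0}]' | egrep 'ee_pos|wrist_f|clock'; done; python3 bar.py
```

```text
clock: 10.17
ee_pos: [0.466, 0.0209, 0.0108]
wrist_force: [-3.7, 0.7, 7.1]
clock: 10.42
ee_pos: [0.4661, 0.0209, 0.0107]
wrist_force: [-8.0, 0.8, 17.8]
294 [130 172 195 170 129 129 122 126 133 128  89  70  69  67  65  67  71 106
 137 137 138 137]
297 [103 105 108 112 114 122 126 117  99  90  93  93  84  66  67  68  68 105
 139 138 137 138]
337 [ 81 150 211 224 222 210 182 148 123 108 146 200 184  74  72  71  73  73
  77 179 234 234]
340 [142 154 171 173 162 150 138 133 131 119 110 107 104 104 100  88  77  76
  74  87 185 235]
[-6.8 -0.3 17.9] [0.4661 0.0209 0.0107]
```

The bar is bottomed on the pages (18 N, no further motion). I'll lift straight up and back off, then check.

```bash
python3 -m jog '[{"travel":[0,0,0.008],"spin":0},{"travel":[0,0,0.025],"spin":0},{"travel":[0,0,0.05],"spin":0},{"travel":[0,0,0.08],"spin":0},{"travel":[0,0,0.115],"spin":0},{"travel":[0,0,0.15],"spin":0},{"travel":[0,0,0.17],"spin":0},{"travel":[0,0,0.17],"spin":0}]'; python3 - <<'E'
from h import *
w=cam("wrist")
i=env.read_camera("wrist")[60:360,120:420];s=env.read_camera("side")[185:325,235:395]
cv2.imwrite("pics/w6.png",np.hstack([cv2.resize(i,(400,400)),cv2.resize(s,(400,350),interpolation=cv2.INTER_CUBIC).__array__() if 0 else cv2.resize(s,(400,400),interpolation=cv2.INTER_CUBIC)])[:,:,::-1])
E
python3 bar.py
```

```text
clock: 11.13
ee_pos: [0.4697, 0.0203, 0.1846]
eef_rot: [[-1.0, 0.001, 0.011], [0.001, 1.0, -0.002], [-0.011, -0.002, -1.0]]
wrist_force: [0.1, -0.3, 0.3]
grip_width: -0.0003
finger_force: 0.0
294 [142 179 200 193 174 150 135 162 203 186 119  83  78  79  77  75  80 184
 237 237 237 235]
297 [121 133 154 162 150 166 187 144 119 115 111 110 100  81  80  78  79 184
 238 238 237 237]
337 [ 86 151 213 225 228 225 214 179 136 112 163 208 170  82  80  82  81  83
  83 182 236 234]
340 [144 157 173 175 163 152 143 138 133 123 113 110 110 109 105  93  83  82
  80 103 195 237]
[ 0.2  0.4 -0.5] [0.4655 0.021  0.1776]
```

View pics/w6.png

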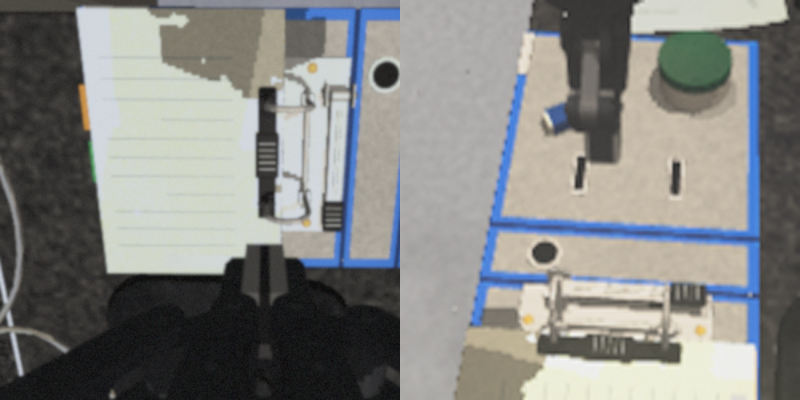

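The lever is flat (pad at (333,215)), both arches are closed, the bar is down on the pages at (267,150), and the file, tin and eraser are where they were. The arm is clear.

```bash
python3 -c "
from workcell import env
print(env.finish_job())"
```

```text
the job is handed in; nothing more can be done
None
```

The job is handed in: the last pictures showed the lever snapped flat (on the second push), both arches closed and the clamp bar down on the pages, with the file, tin and eraser where they were and the arm clear.

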